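# Set up the bottle inspection stand and hold its backdrop upright

## Task

First set the small round screw-cap bottle upright and centred on the narrow raised pedestal of the inspection stand and let go of it. Then flip the stand's kickstand down over its centre until it is fully down, and after that take the hinged backdrop plate by its top rail, bring it upright and finish while still holding it upright there: do not let it go, do not rest it on the kickstand, and leave the other things on the bench where they are.

Things in the scene. Friction and masses are not known exactly. Their poses are not given: they have to be found in the camera images.
- bottle_center (a point): Centre, half-way up, of the small round glass bottle of pale liquid with a wide screw cap that is to be set on the pedestal. Body 48 mm across, 90 mm tall over the cap; the cap is fixed. It stands upright on the worktop at the start, about 0.15 kg; its z axis points to the cap. The straight glass body, from the base up to half its height, is the place to grasp.
- dropper_mid (a point): Bystander: dark dropper bottle with a rubber bulb, 34 mm across, 114 mm tall; point 33 mm above its foot. Leave it alone.
- beaker_mid (a point): Bystander: empty glass beaker 55 mm across, 70 mm tall; point half-way up. Leave it alone.
- timer_mid (a point): Bystander: flat square bench timer 62 x 62 x 18 mm; point 9 mm above its foot. Leave it alone.
- stand: Inspection stand, fixed to the worktop: metal deck 225 x 220 mm, 12 mm thick, with a pedestal, a hinged backdrop plate and its kickstand. Origin on the worktop under the plate's hinge line. x runs along the hinge line, away from the robot (within 0.35 rad); y points from plate to pedestal; z up. The deck spans x -145 to +80 mm, y -80 to +140 mm.
- pedestal_top (a point): Centre of the flat top of the black mushroom-shaped pedestal on which the bottle goes: a disc 40 mm across, 54 mm above the worktop, at x = -30, y = +100 mm in the stand's frame. Nothing holds the bottle there but the flat top.
- plate_grip (a point): Middle of the backdrop plate's top rail, the place to hold it, 155 mm from the hinge line. The plate is 105 mm long, 8 mm thick, white with a metal edge; the rail is 10 mm thick, 26 mm high, its top edge 12 mm above this point. Axes move with the plate: x along the rail, y its normal towards the pedestal side, z from hinge line to top edge.
- plate_hinge (a point): Point on the plate's hinge line below plate_grip, 22 mm above the worktop; the hinge line is the stand's x axis direction. Axes move with the plate as for plate_grip.
- plate (a joint): Angle of the plate (rad): 0 leaning back on its stop, away from the pedestal (start); 0.25 upright; more tips towards the pedestal. Only its weight (about 0.6 kg) turns it: let go, it falls back on the stop or forward. With the kickstand down, the foot is about 6 mm clear of the deck when upright and meets it about 0.1 rad beyond.
- kickstand (a joint): Angle (rad): 0 folded up on a stop (start), leg pointing up along the plate, tilted 0.35 away from the robot end; grows as the leg swings over the top to the robot end and down; 0.35 is the centre; 3.34 fully down on a stop, foot just above the deck. Held by its weight: before the centre it falls back, past it it falls fully down by itself. About 1 N along the hinge line at the pedal moves it.
- kickstand_pedal (a point): Centre of the rubber pedal (and foot) at the free end of the kickstand leg, 69.5 mm from the pivot; the pedal is 24 mm along the leg, 28 mm wide across the plane of its swing, 8 mm thick. Folded up it stands in front of the plate, on the pedestal side, its end about 14 mm lower than the plate's top edge.
- kickstand_pivot (a point): Pivot of the kickstand on the plate's ear: 62 mm from the stand's origin towards -x (the robot end), 77 mm up the plate from the hinge line, 45 mm out from the plate towards the pedestal side. The pivot axis is the plate's normal: the leg swings in a plane parallel to the plate, past the plate's robot end. The leg is a metal bar 12 mm wide, 8 mm thick.

How it is judged:
By the outcome, as a careful person would: the job done as asked, in the order asked, and still so for the second after the job is handed in, while the arm keeps its last pose, push and grip.
It also fails if it takes over 67 s, if anything falls off the work surface, if the arm or the gripper's body presses on something with over 40 N, if the wrist force passes 120 N, or if a joint passes its speed limit or range.

## Robot

A 6-joint arm with a two-finger parallel gripper is mounted at the origin on a cart in front of the work surface, level with it; the furniture and walls round the work are solid. World frame = base frame: x ahead of the robot, y to its left, z up, the work surface at z = 0. Lengths are in mm, angles in rad, forces in N, time in s.
With the tool pointing down it reaches from about 350 to 775 mm from the base axis. Payload 7.3 kg.
Tool frame: the origin (TCP) lies at the very end of the fingers, on their centre line; the grasp point (between the pads) lies 19 mm behind it; z points along the fingers, y is the line along which they close (so a half turn about z gives the same grasp; the last joint's range is limited). The gripper opens to 92 mm and grips with 3 to 60 N. Pads are 19 mm wide; open, the fingers measure 130 mm over their backs; the gripper's body (75 mm by 190 mm) begins 47 mm behind the grasp point.
Start: joints at [-1.359, 0.342, 1.524, -0, 1.275, -0.146], TCP at [183.886, -491.763, 226.741] pointing down, gripper open.
Joint ranges: [-2.53, 2.53], [-0.77, 2.02], [0.04, 2.7], [-1, 4.14], [0.28, 2.66], [-3.11, 3.11]. Speed limits (rad/s): [2.57, 2.57, 3.14, 3.14, 3.14, 3.14].

## Interface

Orientations are given as [roll, pitch, yaw] about the fixed x, y, z axes, in that order (R = Rz(yaw) Ry(pitch) Rx(roll)).
In Python, from plant import bot gives the robot as it stands.
- The arm moves only by the tool send_rows, never from a script. Its argument "rows" is a list of rows, each an object of numbers: "x", "y", "z": the shift along the tool's x, y, z in units of 0.2 m (1.0 is 0.2 m); "ax", "ay", "az": the turn, a rotation vector about the tool's x, y, z in units of 60 degrees (1.0 is 60 degrees); "jaw": the opening, from -1 (shut) to 1 (fully open), so that 0 is half open. In form: [{"x": .., "y": .., "z": .., "ax": .., "ay": .., "az": .., "jaw": ..}, ...]. A call has exactly 10 rows; each row is the pose to reach, as a shift and turn from the pose commanded when the call began, along the tool's axes at that moment; what a row does not reach only later rows make up. A row lasts 1/8 s, in which the tool goes at most 62.5 mm and 10.7 degrees, less where a joint would pass 70% of its speed; a pose out of reach is approached as far as the arm can. A call with a number of a shift or a turn outside -1 to 1 is refused whole. A call with a gripper value outside its range is refused whole. The fingers move at their own pace and stop on an object; the grip force is fixed at half the most. Time passes only in rows, so rows that repeat a pose let the fingers close, or fill a call up. It gives the time, the measured TCP pose, the force, the opening and the grip force at its end, in the units of the state.
- bot.get_obs(): the state, without advancing time (a new reading comes with each control period).
- bot.capture(name): name is "scene" or "side" or "wrist"; returns (picture, depth): 384x512x3 uint8, red, green, blue; 384x512 float32, mm along the optical axis (not along the pixel's ray), 0 where there is no reading.
- bot.camera_model(name): a dict with "vertical_fov" (degrees; the focal length in pixels is half the picture's height over the tangent of half this angle, whatever the lens; pixels are square), "cx", "cy" (the principal point, pixels), "R" (3x3) and "t" (3): a world point X has camera coordinates R X + t; the wrist camera has in their place "T_tool_cam" (4x4, takes a point from camera to tool coordinates, whose origin is the TCP and whose axes are the flange's). Camera axes: x right, y down, z forward; pixel columns grow to the right and rows downward; lengths in mm; the calibration is good to about 2 mm. A picture is of the moment at which its call begins: read the wrist's pose just before it. camera_model takes no time and is no camera call.
- bot.close_job(): hands the job in; it is judged then, once.
The state is a dict: "time": time; "joint_positions": joint angles; "dq": joint speeds; "tau": joint torques, N m; "tool_pos": TCP position; "tcp_rot": TCP orientation; "contact_force": force on the tool from outside, world axes, zero at the start; "moment": the same for the moment, N m; "grip_width": finger opening in mm; "finger_force": force on a finger pad.
Only numpy, scipy, OpenCV 4.12 (cv2) and the standard library are available. Lean on these libraries where they do the work, as an engineer would, in place of code of your own. Each camera call takes 0.05 s, during which the arm holds its last target. There are 200 camera calls.

## Working session

There is one attempt and no reset: what is moved stays moved. The work goes in short steps, Python scripts to look and compute and a tool call to move; the robot and the scene stay as the last step left them, time stands still between calls to the robot, and variables do not carry over. Pictures are saved under pics/ and viewed, at most 10 in all, crops included, and the job is handed in when it is done.

Besides the shell and the picture viewer there is one more tool, called after "Emit:" by a JSON object that holds its "op" and its "data", one argument or row to a line. send_rows: Moves the arm, as the interface text tells. Its arguments: {"type":"object","properties":{"rows":{"type":"array","items":{"type":"object","properties":{"x":{"type":"number","minimum":-1,"maximum":1},"y":{"type":"number","minimum":-1,"maximum":1},"z":{"type":"number","minimum":-1,"maximum":1},"ax":{"type":"number","minimum":-1,"maximum":1},"ay":{"type":"number","minimum":-1,"maximum":1},"az":{"type":"number","minimum":-1,"maximum":1},"jaw":{"type":"number"}}}}},"required":["rows"]}

```bash
ls; mkdir -p pics; python3 - <<'E'
from plant import bot
import cv2,numpy as np
o=bot.get_obs();print(o['time'],o['tool_pos'],o['tcp_rot'],o['grip_width'])
ims=[]
for n in("scene","side"):
    p,d=bot.capture(n);np.savez(f'pics/{n}0.npz',p=p,d=d);m=bot.camera_model(n);print(n,m,(d>0).mean())
    cv2.imwrite(f'pics/{n}0.png',cv2.resize(p[:,:,::-1],(768,576)))
E
```

```text
pics
0.0 [ 183.81452738 -491.32430933  226.03216416] [-3.14003366e+00 -1.94978764e-04  3.57855619e-01] 91.57527139466526
scene {'vertical_fov': 53.186606325954465, 'cx': 262.1743957396622, 'cy': 192.86556918849837, 'R': array([[-0.66580829, -0.7459589 ,  0.01564118],
       [-0.43310165,  0.36932654, -0.82220489],
       [ 0.60755435, -0.55420505, -0.56897669]]), 't': array([ 233.34058319,  354.70056404, 1126.83210058])} 0.9959716796875
side {'vertical_fov': 57.26786507423243, 'cx': 253.6772414445444, 'cy': 194.24232737627176, 'R': array([[ 0.9253677 , -0.37851675,  0.0204864 ],
       [-0.19041218, -0.51087582, -0.83830132],
       [ 0.32777709,  0.77183611, -0.54482218]]), 't': array([-493.43493425,  164.31510332, 1244.93445392])} 0.9488677978515625
```

View pics/scene0.png

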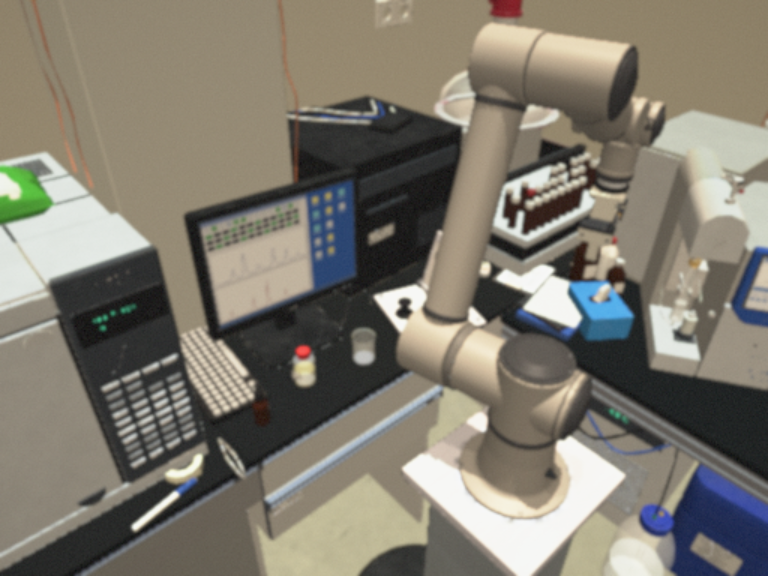

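View pics/side0.png

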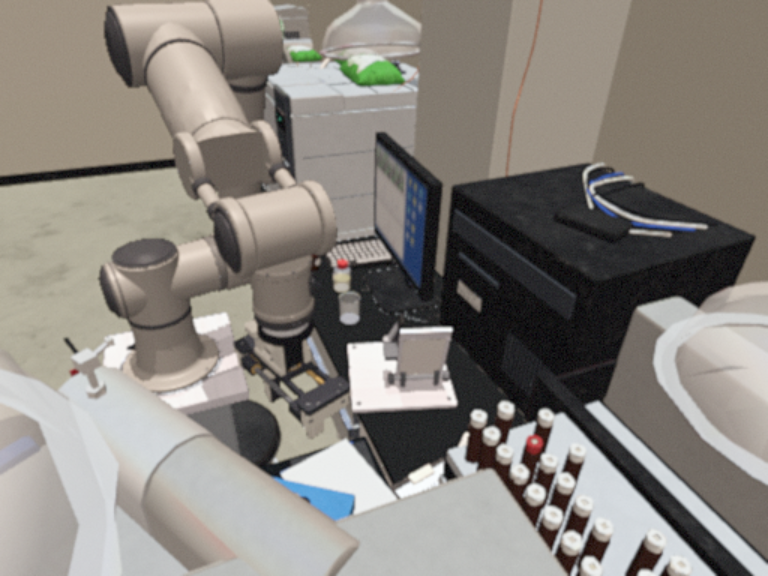

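Scene: the bottle (red cap) is at about (304,352), beaker (363,347), dropper (261,408), and the stand's deck and pedestal about (405,305). Side: the deck is at about (350–455, 345–410), with the plate at (425,355), its back facing the camera.

```bash
cat > h.py <<'E'
import numpy as np,cv2
from plant import bot
def cloud(n,p=None,d=None):
    m=bot.camera_model(n);f=192/np.tan(np.radians(m['vertical_fov']/2))
    v,u=np.mgrid[:384,:512];c=np.dstack([(u-m['cx'])/f*d,(v-m['cy'])/f*d,d])
    return (c-m['t'])@m['R']      # R^T (c-t)
def ray(n,u,v,z):
    m=bot.camera_model(n);f=192/np.tan(np.radians(m['vertical_fov']/2))
    r=np.array([(u-m['cx'])/f,(v-m['cy'])/f,1])@m['R'];o=-m['t']@m['R']
    return o+r*(z-o[2])/r[2]
E
python3 - <<'E'
from h import *
for n in('scene','side'):
    a=np.load(f'pics/{n}0.npz');p,d=a['p'],a['d'];X=cloud(n,d=d);hsv=cv2.cvtColor(p,cv2.COLOR_RGB2HSV)
    red=((hsv[...,0]<8)|(hsv[...,0]>172))&(hsv[...,1]>130)&(hsv[...,2]>110)&(d>0)&(X[...,2]<120)&(X[...,2]>50)&(X[...,1]>0)
    k,l,s,c=cv2.connectedComponentsWithStats(red.astype('uint8'))
    for i in range(1,k):
        if s[i,4]>15:print(n,'red',s[i],c[i],np.median(X[l==i],0),X[l==i].max(0))
    w=(hsv[...,1]<60)&(hsv[...,2]>130)&(X[...,2]>2)&(X[...,2]<24)&(X[...,0]>250)&(X[...,0]<900)&(abs(X[...,1])<450)
    k,l,s,c=cv2.connectedComponentsWithStats(w.astype('uint8'))
    for i in range(1,k):
        if s[i,4]>100:
            q=X[l==i];r=cv2.minAreaRect(q[:,:2].astype('f4'));print(n,'white',s[i],np.median(q[:,2]),r,cv2.boxPoints(r).round().tolist())
p=np.load('pics/side0.npz')['p'];a=cv2.resize(p[200:290,215:320,::-1],None,fx=5,fy=5,interpolation=2)[:, :525]
p=np.load('pics/scene0.npz')['p'];b=cv2.resize(p[140:230,235:290,::-1],None,fx=5,fy=5,interpolation=2)
cv2.imwrite('pics/crop.png',np.hstack([a,b]))
E
```

```text
scene red [198 230   9   9  61] [201.85245902 234.06557377] [471.02961072 163.35186038  91.66474929] [487.31355207 174.27894817  96.16380249]
scene white [249 189  36  33 499] 14.505239576051427 ((525.5274658203125, -210.8269805908203), (146.48910522460938, 187.53273010253906), 74.6355972290039) [[416.0, -257.0], [597.0, -306.0], [635.0, -165.0], [455.0, -115.0]]
scene white [ 120  217   50   60 1063] 21.369395143186676 ((636.9627075195312, 303.9085388183594), (114.36234283447266, 313.0195007324219), 82.33687591552734) [[474.0, 268.0], [784.0, 226.0], [800.0, 340.0], [489.0, 381.0]]
side red [225 173   7   6  29] [227.72413793 175.72413793] [475.98488808 152.10663127  88.21206419] [489.41430582 170.37184563  91.49197914]
side white [218 160  42  18 395] 19.827730985920375 ((577.6901245117188, 315.9670715332031), (131.67196655273438, 186.23878479003906), 86.35240936279297) [[481.0, 256.0], [666.0, 244.0], [675.0, 376.0], [489.0, 388.0]]
side white [ 231  228   73   47 1967] 11.90997862896179 ((482.46484375, -232.02713012695312), (239.093505859375, 231.12103271484375), 73.78801727294922) [[338.0, -315.0], [560.0, -379.0], [627.0, -149.0], [405.0, -85.0]]
```

View pics/crop.png

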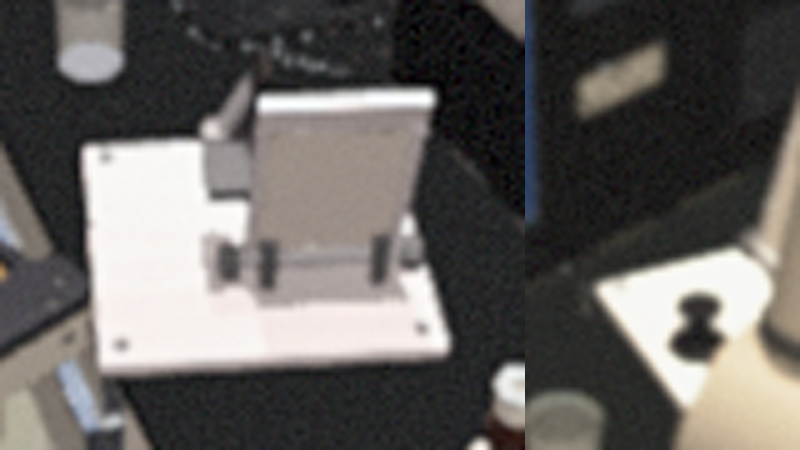

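The crop shows the deck corners at (84,147), (100,362) and (448,347), the plate rail from (262,100) to (433,98), the leg from (210,130) to (260,70), and the pedestal top at (699,305).

```bash
python3 - <<'E'
from h import *
side=lambda x,y,z:ray('side',215+x/5-.4,200+y/5-.4,z)
BL=side(84,147,12);FL=side(100,362,12);FR=side(448,347,12)
print(BL,FL,FR)
d=FR-FL;yaw=np.arctan2(d[1],d[0]);e=BL-FL;print(np.linalg.norm(d),np.linalg.norm(e),yaw,np.arctan2(-e[0],e[1]))
for yw in(yaw,np.radians(-16.2)):
    c,s=np.cos(yw),np.sin(yw);Rz=np.array([[c,-s],[s,c]])
    cor=[BL[:2]-Rz@[-145,140],FL[:2]-Rz@[-145,-80],FR[:2]-Rz@[80,-80]];print(yw,cor)
    print('ped',np.mean(cor,0)+Rz@[-30,100])
print('ped scene',ray('scene',269.8-.4,201-.4,54))
for x,y in((262,100),(433,98)):print('rail top',side(x,y,22+167*np.cos(.25)))
a=np.load('pics/scene0.npz');X=cloud('scene',d=a['d']);g=X[185:250,190:225]
m=(g[...,2]>15)&(g[...,2]<110)&(g[...,0]<520);print('bottle pts',np.median(g[m],0),np.percentile(g[m],[5,95],axis=0))
for n,u,v in(('scene',201.9,233.5),('side',227.7,175.3)):print(n,ray(n,u,v,85))
E
```

```text
[403.85911117 -99.00277906  12.        ] [ 341.97734419 -307.35912151   12.        ] [ 554.95828152 -375.35989146   12.        ]
223.57321928020585 217.35160114507534 -0.30905060922615285 -0.2887019391515856
-0.30905060922615285 [array([ 499.40780071, -276.47234808]), array([ 504.43999346, -275.25168321]), array([ 503.08080967, -274.81772163])]
ped [ 504.14628804 -171.12701072]
-0.2827433388230814 [array([ 504.04294075, -273.89760543]), array([ 503.5392171 , -270.98933703]), array([ 500.45407515, -276.21710813])]
ped [ 501.76904437 -169.30224845]
ped scene [ 501.01299142 -171.00695257   54.        ]
rail top [ 450.78096318 -297.97116008  183.80837443]
rail top [ 548.92298959 -332.90746097  183.80837443]
bottle pts [462.51011181 167.55832327  68.56274334] [[450.69621628 146.16953196  35.9807674 ]
 [481.68550019 183.80879092  93.39088215]]
scene [478.44179096 157.60315186  85.        ]
side [478.6202731  159.68426978  85.        ]
```

```bash
cat >> h.py <<'E'
from scipy.spatial.transform import Rotation as Ro
def plan(p,rpy,start=None,n=1):
    o=bot.get_obs();p0,r0=start or (o['tool_pos'],o['tcp_rot']);R0=Ro.from_euler('xyz',r0);R1=Ro.from_euler('xyz',rpy)
    for k in range(1,n+1):
        f=k/n;dv=(R0.inv()*R1).as_rotvec()*f
        print(k,'xyz',(R0.inv().apply((np.array(p)-p0)*f)/200).round(3),'a',(dv/np.radians(60)).round(3))
E
python3 - <<'E'
from h import *
for nm,u,v,z in(('beaker base',363/1.5,355/1.5,5),('beaker rim',363/1.5,333/1.5,70),('drop base',261/1.5,420/1.5,3),('drop neck',258/1.5,390/1.5,75),('kbd',250/1.5,400/1.5,10)):print(nm,ray('scene',u,v,z).round())
for nm,u,v,z in(('beaker base',350/1.5,320/1.5,3),('beaker rim',349/1.5,295/1.5,70)):print(nm,ray('side',u,v,z).round())
for t,y in(((478.5,158.6,200),.358),):plan(t,(np.pi,0,y),n=4)
E
```

```text
beaker base [450.   9.   5.]
beaker rim [453.   6.  70.]
drop base [432. 303.   3.]
drop neck [445. 293.  75.]
kbd [492. 294.  10.]
beaker base [447.   2.   3.]
beaker rim [451.  20.  70.]
1 xyz [ 0.63  -0.632  0.034] a [-0. -0. -0.]
2 xyz [ 1.259 -1.264  0.067] a [-0.001 -0.    -0.   ]
3 xyz [ 1.889 -1.896  0.101] a [-0.001 -0.    -0.   ]
4 xyz [ 2.518 -2.528  0.134] a [-0.001 -0.    -0.   ]
```

Emit:
{"op": "send_rows", "data": {
  "rows": [
    {"x": 0.07, "y": -0.07, "z": -0.02, "jaw": 1},
    {"x": 0.17, "y": -0.17, "z": -0.05, "jaw": 1},
    {"x": 0.28, "y": -0.28, "z": -0.1, "jaw": 1},
    {"x": 0.4, "y": -0.4, "z": -0.12, "jaw": 1},
    {"x": 0.5, "y": -0.5, "z": -0.12, "jaw": 1},
    {"x": 0.6, "y": -0.6, "z": -0.12, "jaw": 1},
    {"x": 0.7, "y": -0.7, "z": -0.12, "jaw": 1},
    {"x": 0.8, "y": -0.8, "z": -0.12, "jaw": 1},
    {"x": 0.9, "y": -0.9, "z": -0.12, "jaw": 1},
    {"x": 0.95, "y": -0.95, "z": -0.12, "jaw": 1}
  ]
}}

```text
schema error: expected keys x, y, z, ax, ay, az, jaw
```

```bash
python3 - <<'E'
from h import *
for n in('scene','side'):
    X=cloud(n,d=np.load(f'pics/{n}0.npz')['d']).reshape(-1,3)
    for y0 in range(0,300,50):
        m=(X[:,2]>100)&(X[:,2]<300)&(X[:,0]>450)&(X[:,0]<900)&(X[:,1]>y0)&(X[:,1]<y0+50)
        print(n,y0,m.sum(),np.percentile(X[m,0],[2,50]).round() if m.sum()>5 else '')
o=bot.get_obs();print(o['time'],o['tool_pos'],o['tcp_rot'],o['joint_positions'])
plan((478.5,158.6,200),(np.pi,0,.358),n=1)
E
```

```text
scene 0 595 [600. 605.]
scene 50 621 [604. 609.]
scene 100 653 [607. 612.]
scene 150 706 [611. 616.]
scene 200 793 [615. 620.]
scene 250 1582 [619. 635.]
side 0 225 [604. 606.]
side 50 208 [607. 610.]
side 100 307 [611. 615.]
side 150 310 [614. 619.]
side 200 189 [618. 621.]
side 250 141 [621. 624.]
0.1 [ 183.79976098 -491.3878985   226.13233688] [-3.14026589e+00 -1.54106422e-04  3.57832172e-01] [-1.35898491e+00  3.42616695e-01  1.52492432e+00 -4.24181211e-05
  1.27538670e+00 -1.46008481e-01]
1 xyz [ 2.518 -2.528  0.134] a [-0.001 -0.    -0.   ]
```

Emit:
{"op": "send_rows", "data": {
  "rows": [
    {"x": 0.07, "y": -0.07, "z": -0.02, "ax": 0, "ay": 0, "az": 0, "jaw": 1},
    {"x": 0.17, "y": -0.17, "z": -0.05, "ax": 0, "ay": 0, "az": 0, "jaw": 1},
    {"x": 0.28, "y": -0.28, "z": -0.1, "ax": 0, "ay": 0, "az": 0, "jaw": 1},
    {"x": 0.4, "y": -0.4, "z": -0.12, "ax": 0, "ay": 0, "az": 0, "jaw": 1},
    {"x": 0.5, "y": -0.5, "z": -0.12, "ax": 0, "ay": 0, "az": 0, "jaw": 1},
    {"x": 0.6, "y": -0.6, "z": -0.12, "ax": 0, "ay": 0, "az": 0, "jaw": 1},
    {"x": 0.7, "y": -0.7, "z": -0.12, "ax": 0, "ay": 0, "az": 0, "jaw": 1},
    {"x": 0.8, "y": -0.8, "z": -0.12, "ax": 0, "ay": 0, "az": 0, "jaw": 1},
    {"x": 0.9, "y": -0.9, "z": -0.12, "ax": 0, "ay": 0, "az": 0, "jaw": 1},
    {"x": 1, "y": -1, "z": -0.12, "ax": 0, "ay": 0, "az": 0, "jaw": 1}
  ]
}}

```text
time: 1.35
tool_pos: [301.2, -232.3, 250.8]
tcp_rot: [-3.142, -0.0, 0.358]
contact_force: [0.8, 0.4, 0.5]
grip_width: 92.2
finger_force: 0.0
```

Emit:
{"op": "send_rows", "data": {
  "rows": [
    {"x": 0.1, "y": -0.1, "z": 0, "ax": 0, "ay": 0, "az": 0, "jaw": 1},
    {"x": 0.2, "y": -0.2, "z": 0, "ax": 0, "ay": 0, "az": 0, "jaw": 1},
    {"x": 0.3, "y": -0.3, "z": 0, "ax": 0, "ay": 0, "az": 0, "jaw": 1},
    {"x": 0.4, "y": -0.4, "z": 0, "ax": 0, "ay": 0, "az": 0, "jaw": 1},
    {"x": 0.5, "y": -0.5, "z": 0, "ax": 0, "ay": 0, "az": 0, "jaw": 1},
    {"x": 0.6, "y": -0.6, "z": 0, "ax": 0, "ay": 0, "az": 0, "jaw": 1},
    {"x": 0.7, "y": -0.7, "z": 0, "ax": 0, "ay": 0, "az": 0, "jaw": 1},
    {"x": 0.8, "y": -0.8, "z": 0, "ax": 0, "ay": 0, "az": 0, "jaw": 1},
    {"x": 0.85, "y": -0.85, "z": 0, "ax": 0, "ay": 0, "az": 0, "jaw": 1},
    {"x": 0.9, "y": -0.9, "z": 0, "ax": 0, "ay": 0, "az": 0, "jaw": 1}
  ]
}}

```text
time: 2.6
tool_pos: [406.5, -2.0, 250.8]
tcp_rot: [3.141, 0.0, 0.358]
contact_force: [0.1, -0.4, -0.2]
grip_width: 92.0
finger_force: 0.0
```

```bash
python3 - <<'E'
from h import *
o=bot.get_obs();print(o['time'],o['tool_pos'],o['tcp_rot'],o['joint_positions'],o['contact_force'])
plan((478.5,158.6,200),(np.pi,0,.358),n=1)
m=bot.camera_model('wrist');print(m)
p,d=bot.capture('wrist');np.savez('pics/w1.npz',p=p,d=d,pos=o['tool_pos'],rot=o['tcp_rot'])
p2,_=bot.capture('scene')
cv2.imwrite('pics/w1.png',np.vstack([cv2.resize(p[:,:,::-1],(400,300)),cv2.resize(p2[:,:,::-1],(400,300))]))
E
```

```text
2.6 [406.48867612  -1.97629003 250.78066628] [3.14139334e+00 1.37842766e-04 3.58201530e-01] [-1.93742429e-01  1.00621506e-01  1.77325898e+00 -2.53553938e-04
  1.26772504e+00  1.01892803e+00] [ 0.06499171 -0.40114164 -0.22141495]
1 xyz [ 0.619 -0.626  0.254] a [0. 0. 0.]
{'vertical_fov': 62.26058430855285, 'cx': 256.5331825451168, 'cy': 191.15967016722212, 'T_tool_cam': array([[ 9.21258867e-04, -9.56900836e-01, -2.90413396e-01,
         7.77168432e+01],
       [ 9.99999574e-01,  9.00368330e-04,  2.05552730e-04,
        -2.15741052e-01],
       [ 6.47854454e-05, -2.90413462e-01,  9.56901258e-01,
        -1.57236467e+02],
       [ 0.00000000e+00,  0.00000000e+00,  0.00000000e+00,
         1.00000000e+00]])}
```

View pics/w1.png

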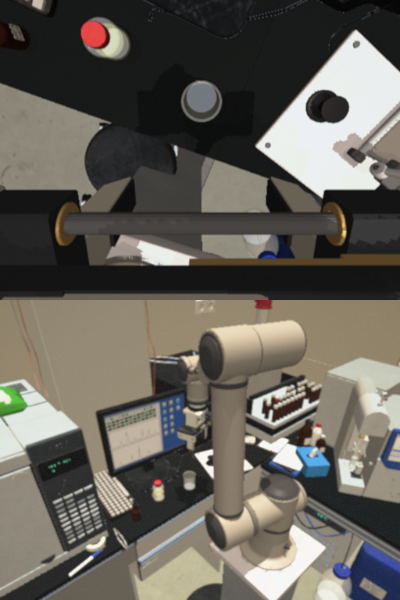

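The wrist view shows the red cap at (95,33), the beaker at (202,98), and the pedestal top at (335,107) with its base at (320,105).

```bash
cat >> h.py <<'E'
def wcloud(d,pos,rot):
    m=bot.camera_model('wrist');f=192/np.tan(np.radians(m['vertical_fov']/2));T=m['T_tool_cam']
    v,u=np.mgrid[:384,:512];c=np.dstack([(u-m['cx'])/f*d,(v-m['cy'])/f*d,d])
    return (c@T[:3,:3].T+T[:3,3])@Ro.from_euler('xyz',rot).as_matrix().T+pos
def wray(uv,z,pos,rot):
    m=bot.camera_model('wrist');f=192/np.tan(np.radians(m['vertical_fov']/2));T=m['T_tool_cam'];R=Ro.from_euler('xyz',rot).as_matrix()
    r=R@T[:3,:3]@[(uv[0]-m['cx'])/f,(uv[1]-m['cy'])/f,1];o=R@T[:3,3]+pos
    return o+r*(z-o[2])/r[2]
E
python3 - <<'E'
from h import *
a=np.load('pics/w1.npz');p,d,pos,rot=[a[k] for k in('p','d','pos','rot')]
X=wcloud(d,pos,rot);hsv=cv2.cvtColor(p,cv2.COLOR_RGB2HSV)
red=((hsv[...,0]<8)|(hsv[...,0]>172))&(hsv[...,1]>130)&(hsv[...,2]>80);red[:,200:]=0;red[100:]=0
top=red&(X[...,2]>84)
for m in(red,top):
    v,u=np.nonzero(m);print(m.sum(),np.median(X[m],0),X[m].min(0),X[m].max(0))
q=X[top][:,:2].astype('f4');print('cap circle',cv2.minEnclosingCircle(q),(np.percentile(q,2,0)+np.percentile(q,98,0))/2)
pd=(X[...,2]>48)&(X[...,2]<60);pd[:,:380]=0;pd[200:]=0;pd[:90]=0;pd&=hsv[...,2]<90
k,l,s,c=cv2.connectedComponentsWithStats(pd.astype('uint8'))
for i in range(1,k):
    if s[i,4]>80:print('ped',s[i],c[i],np.median(X[l==i],0),cv2.minEnclosingCircle(X[l==i][:,:2].astype('f4')),wray(c[i],54,pos,rot))
w=(hsv[...,1]<40)&(hsv[...,2]>170)&(abs(X[...,2]-12)<8);w[:,:300]=0
q=X[w][:,:2].astype('f4');r=cv2.minAreaRect(q);print('deck',r,np.median(X[w],0))
E
```

```text
933 [477.26129865 159.22520779  88.74173586] [462.39891799  25.51001685  -2.32030136] [491.64190054 216.9784879  408.00657712]
895 [477.13130265 158.9892145   88.79204269] [462.60967937  25.51001685  84.0428    ] [491.54806441 174.05901701 408.00657712]
cap circle ((476.889404296875, 99.76736450195312), 74.29354858398438) [476.94092 159.10936]
ped [410 122  36  35 982] [427.42464358 139.48167006] [ 501.35473261 -169.08458296   53.23012503] ((500.8175354003906, -170.0127716064453), 19.70387077331543) [ 501.27411984 -168.70993148   54.        ]
deck ((478.75177001953125, -236.82870483398438), (218.989501953125, 224.0304412841797), 73.28296661376953) [ 476.82152237 -207.35181113   11.31090229]
```

```bash
python3 - <<'E'
from h import *
plan((477,159,110),(np.pi,0,.358),n=1)
E
```

```text
1 xyz [ 0.611 -0.63   0.704] a [-0.    -0.     0.001]
```

Emit:
{"op": "send_rows", "data": {
  "rows": [
    {"x": 0.1, "y": -0.1, "z": 0, "ax": 0, "ay": 0, "az": 0, "jaw": 1},
    {"x": 0.2, "y": -0.21, "z": 0.03, "ax": 0, "ay": 0, "az": 0, "jaw": 1},
    {"x": 0.31, "y": -0.32, "z": 0.08, "ax": 0, "ay": 0, "az": 0, "jaw": 1},
    {"x": 0.42, "y": -0.43, "z": 0.15, "ax": 0, "ay": 0, "az": 0, "jaw": 1},
    {"x": 0.52, "y": -0.54, "z": 0.25, "ax": 0, "ay": 0, "az": 0, "jaw": 1},
    {"x": 0.59, "y": -0.61, "z": 0.36, "ax": 0, "ay": 0, "az": 0, "jaw": 1},
    {"x": 0.611, "y": -0.63, "z": 0.47, "ax": 0, "ay": 0, "az": 0, "jaw": 1},
    {"x": 0.611, "y": -0.63, "z": 0.58, "ax": 0, "ay": 0, "az": 0, "jaw": 1},
    {"x": 0.611, "y": -0.63, "z": 0.66, "ax": 0, "ay": 0, "az": 0, "jaw": 1},
    {"x": 0.611, "y": -0.63, "z": 0.704, "ax": 0, "ay": 0, "az": 0, "jaw": 1}
  ]
}}

```text
time: 3.95
tool_pos: [476.8, 157.3, 109.1]
tcp_rot: [3.142, 0.001, 0.357]
contact_force: [0.3, -0.3, 0.2]
grip_width: 91.2
finger_force: 0.0
```

Emit:
{"op": "send_rows", "data": {
  "rows": [
    {"x": 0, "y": 0, "z": 0.07, "ax": 0, "ay": 0, "az": 0, "jaw": 1},
    {"x": 0, "y": 0, "z": 0.14, "ax": 0, "ay": 0, "az": 0, "jaw": 1},
    {"x": 0, "y": 0, "z": 0.21, "ax": 0, "ay": 0, "az": 0, "jaw": 1},
    {"x": 0, "y": 0, "z": 0.27, "ax": 0, "ay": 0, "az": 0, "jaw": 1},
    {"x": 0, "y": 0, "z": 0.32, "ax": 0, "ay": 0, "az": 0, "jaw": 1},
    {"x": 0, "y": 0, "z": 0.36, "ax": 0, "ay": 0, "az": 0, "jaw": 1},
    {"x": 0, "y": 0, "z": 0.38, "ax": 0, "ay": 0, "az": 0, "jaw": 1},
    {"x": 0, "y": 0, "z": 0.4, "ax": 0, "ay": 0, "az": 0, "jaw": 1},
    {"x": 0, "y": 0, "z": 0.41, "ax": 0, "ay": 0, "az": 0, "jaw": 1},
    {"x": 0, "y": 0, "z": 0.41, "ax": 0, "ay": 0, "az": 0, "jaw": 1}
  ]
}}

```text
time: 5.2
tool_pos: [477.1, 158.0, 27.9]
tcp_rot: [3.141, -0.0, 0.358]
contact_force: [-0.1, -0.4, 0.1]
grip_width: 92.0
finger_force: 0.0
```

Emit:
{"op": "send_rows", "data": {
  "rows": [
    {"x": 0, "y": 0, "z": 0.005, "ax": 0, "ay": 0, "az": 0, "jaw": 1},
    {"x": 0, "y": 0, "z": 0.01, "ax": 0, "ay": 0, "az": 0, "jaw": 0.6},
    {"x": 0, "y": 0, "z": 0.01, "ax": 0, "ay": 0, "az": 0, "jaw": 0.3},
    {"x": 0, "y": 0, "z": 0.01, "ax": 0, "ay": 0, "az": 0, "jaw": 0.1},
    {"x": 0, "y": 0, "z": 0.01, "ax": 0, "ay": 0, "az": 0, "jaw": 0},
    {"x": 0, "y": 0, "z": 0.01, "ax": 0, "ay": 0, "az": 0, "jaw": -0.1},
    {"x": 0, "y": 0, "z": 0.01, "ax": 0, "ay": 0, "az": 0, "jaw": -0.2},
    {"x": 0, "y": 0, "z": 0.01, "ax": 0, "ay": 0, "az": 0, "jaw": -0.3},
    {"x": 0, "y": 0, "z": 0.01, "ax": 0, "ay": 0, "az": 0, "jaw": -0.3},
    {"x": 0, "y": 0, "z": 0.01, "ax": 0, "ay": 0, "az": 0, "jaw": -0.3}
  ]
}}

```text
time: 6.45
tool_pos: [477.1, 158.1, 25.9]
tcp_rot: [-3.142, 0.0, 0.358]
contact_force: [-1.3, 1.6, 1.4]
grip_width: 47.0
finger_force: 29.9
```

```bash
python3 - <<'E'
from h import *
o=bot.get_obs();print(o['tool_pos'],o['tcp_rot'],o['joint_positions'],o['contact_force'],o['grip_width'],o['finger_force'])
psi=np.pi/2-.2916
print('lift to 180 then'); R=(np.pi,0,.358); A=((477,158.5,186),R)
plan((489,0,190),(np.pi,0,.8),start=A)
B=((489,0,190),(np.pi,0,.8)); plan((501.2,-169.7,190),(np.pi,0,psi),start=B)
E
```

```text
[477.05190216 158.12243551  25.9129568 ] [-3.14157529e+00  1.42219048e-05  3.57786817e-01] [1.67443260e-01 5.61082901e-01 1.82188302e+00 2.08736466e-05
 7.58643979e-01 1.38043762e+00] [-1.31356202  1.61715745  1.37452842] 46.95582661389487 29.85700582154095
lift to 180 then
1 xyz [-0.221  0.763 -0.02 ] a [ 0.     0.    -0.422]
1 xyz [-0.566  0.635  0.   ] a [ 0.     0.    -0.458]
```

Emit:
{"op": "send_rows", "data": {
  "rows": [
    {"x": 0, "y": 0, "z": -0.04, "ax": 0, "ay": 0, "az": 0, "jaw": -0.3},
    {"x": 0, "y": 0, "z": -0.12, "ax": 0, "ay": 0, "az": 0, "jaw": -0.3},
    {"x": 0, "y": 0, "z": -0.22, "ax": 0, "ay": 0, "az": 0, "jaw": -0.3},
    {"x": 0, "y": 0, "z": -0.33, "ax": 0, "ay": 0, "az": 0, "jaw": -0.3},
    {"x": 0, "y": 0, "z": -0.44, "ax": 0, "ay": 0, "az": 0, "jaw": -0.3},
    {"x": -0.02, "y": 0.07, "z": -0.55, "ax": 0, "ay": 0, "az": -0.04, "jaw": -0.3},
    {"x": -0.05, "y": 0.16, "z": -0.65, "ax": 0, "ay": 0, "az": -0.09, "jaw": -0.3},
    {"x": -0.08, "y": 0.27, "z": -0.73, "ax": 0, "ay": 0, "az": -0.15, "jaw": -0.3},
    {"x": -0.11, "y": 0.38, "z": -0.78, "ax": 0, "ay": 0, "az": -0.21, "jaw": -0.3},
    {"x": -0.15, "y": 0.5, "z": -0.8, "ax": 0, "ay": 0, "az": -0.28, "jaw": -0.3}
  ]
}}

```text
time: 7.7
tool_pos: [484.2, 53.0, 187.0]
tcp_rot: [3.14, -0.001, 0.654]
contact_force: [0.3, 1.1, -2.0]
grip_width: 47.2
finger_force: 29.8
```

```bash
python3 - <<'E'
from h import *
o=bot.get_obs();print(o['tool_pos'],o['tcp_rot'],o['contact_force'],o['grip_width'],o['finger_force'])
psi=np.pi/2-.2916
plan((501.2,-169.7,186),(np.pi,0,psi))
E
```

```text
[484.19757829  53.00678993 186.97863745] [ 3.14032831e+00 -8.69486834e-04  6.53509674e-01] [ 0.26082495  1.0673002  -1.99967615] 47.2371669350196 29.82761861756444
1 xyz [-0.61   0.936  0.006] a [ 0.001 -0.    -0.597]
```

Emit:
{"op": "send_rows", "data": {
  "rows": [
    {"x": -0.05, "y": 0.09, "z": 0, "ax": 0, "ay": 0, "az": -0.06, "jaw": -0.3},
    {"x": -0.12, "y": 0.2, "z": 0, "ax": 0, "ay": 0, "az": -0.13, "jaw": -0.3},
    {"x": -0.2, "y": 0.32, "z": 0, "ax": 0, "ay": 0, "az": -0.2, "jaw": -0.3},
    {"x": -0.28, "y": 0.44, "z": 0, "ax": 0, "ay": 0, "az": -0.28, "jaw": -0.3},
    {"x": -0.36, "y": 0.56, "z": 0, "ax": 0, "ay": 0, "az": -0.36, "jaw": -0.3},
    {"x": -0.44, "y": 0.68, "z": 0, "ax": 0, "ay": 0, "az": -0.43, "jaw": -0.3},
    {"x": -0.51, "y": 0.79, "z": 0, "ax": 0, "ay": 0, "az": -0.5, "jaw": -0.3},
    {"x": -0.57, "y": 0.87, "z": 0, "ax": 0, "ay": 0, "az": -0.55, "jaw": -0.3},
    {"x": -0.6, "y": 0.92, "z": 0, "ax": 0, "ay": 0, "az": -0.58, "jaw": -0.3},
    {"x": -0.61, "y": 0.936, "z": 0, "ax": 0, "ay": 0, "az": -0.597, "jaw": -0.3}
  ]
}}

```text
time: 8.95
tool_pos: [500.2, -169.7, 186.1]
tcp_rot: [-3.142, 0.0, 1.276]
contact_force: [0.1, -0.2, -0.8]
grip_width: 47.2
finger_force: 29.8
```

```bash
python3 - <<'E'
from h import *
o=bot.get_obs();print(o['time'],o['tool_pos'],o['tcp_rot'],o['contact_force'],o['grip_width'])
p,d=bot.capture('wrist');np.savez('pics/w2.npz',p=p,d=d,pos=o['tool_pos'],rot=o['tcp_rot'])
cv2.imwrite('pics/w2.png',p[:,:,::-1])
plan((501.2,-169.7,82),(np.pi,0,np.pi/2-.2916))
E
```

```text
8.95 [ 500.16286041 -169.66740224  186.06267254] [-3.14153194e+00  3.28271648e-04  1.27575722e+00] [ 0.11513785 -0.21282758 -0.8012284 ] 47.218654820484424
1 xyz [0.001 0.005 0.52 ] a [-0.     0.    -0.002]
```

View pics/w2.png

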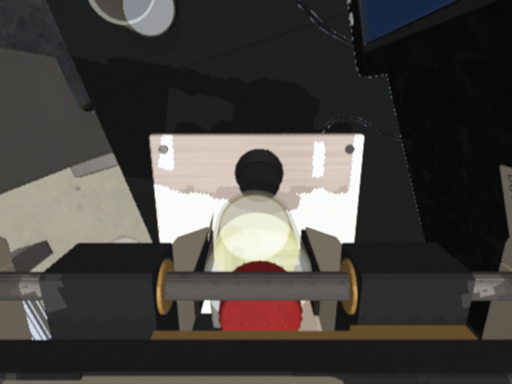

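The pedestal top is at about (259,173), in line with the held bottle (columns 215–300), and the deck's edge is level at row 134, so the stand's yaw is right. Lowering.

Emit:
{"op": "send_rows", "data": {
  "rows": [
    {"x": 0, "y": 0.005, "z": 0.06, "ax": 0, "ay": 0, "az": 0, "jaw": -0.3},
    {"x": 0, "y": 0.005, "z": 0.15, "ax": 0, "ay": 0, "az": 0, "jaw": -0.3},
    {"x": 0, "y": 0.005, "z": 0.24, "ax": 0, "ay": 0, "az": 0, "jaw": -0.3},
    {"x": 0, "y": 0.005, "z": 0.33, "ax": 0, "ay": 0, "az": 0, "jaw": -0.3},
    {"x": 0, "y": 0.005, "z": 0.41, "ax": 0, "ay": 0, "az": 0, "jaw": -0.3},
    {"x": 0, "y": 0.005, "z": 0.46, "ax": 0, "ay": 0, "az": 0, "jaw": -0.3},
    {"x": 0, "y": 0.005, "z": 0.49, "ax": 0, "ay": 0, "az": 0, "jaw": -0.3},
    {"x": 0, "y": 0.005, "z": 0.51, "ax": 0, "ay": 0, "az": 0, "jaw": -0.3},
    {"x": 0, "y": 0.005, "z": 0.52, "ax": 0, "ay": 0, "az": 0, "jaw": -0.3},
    {"x": 0, "y": 0.005, "z": 0.525, "ax": 0, "ay": 0, "az": 0, "jaw": -0.3}
  ]
}}

```text
time: 10.25
tool_pos: [501.5, -169.4, 81.1]
tcp_rot: [3.141, 0.0, 1.276]
contact_force: [0.0, -0.7, -1.5]
grip_width: 47.4
finger_force: 29.8
```

```bash
python3 - <<'E'
from h import *
o=bot.get_obs();print(o['time'],o['tool_pos'],o['tcp_rot'],o['contact_force'],o['grip_width'])
E
```

```text
10.25 [ 501.51233411 -169.36025577   81.13783132] [3.14095348e+00 1.47950115e-04 1.27604092e+00] [ 0.03518554 -0.70263153 -1.45861175] 47.40735664294869
```

Emit:
{"op": "send_rows", "data": {
  "rows": [
    {"x": 0, "y": 0, "z": 0.003, "ax": 0, "ay": 0, "az": 0, "jaw": -0.3},
    {"x": 0, "y": 0, "z": 0.005, "ax": 0, "ay": 0, "az": 0, "jaw": -0.3},
    {"x": 0, "y": 0, "z": 0.006, "ax": 0, "ay": 0, "az": 0, "jaw": -0.3},
    {"x": 0, "y": 0, "z": 0.006, "ax": 0, "ay": 0, "az": 0, "jaw": -0.3},
    {"x": 0, "y": 0, "z": 0.006, "ax": 0, "ay": 0, "az": 0, "jaw": 0.05},
    {"x": 0, "y": 0, "z": 0.006, "ax": 0, "ay": 0, "az": 0, "jaw": 0.1},
    {"x": 0, "y": 0, "z": 0.006, "ax": 0, "ay": 0, "az": 0, "jaw": 0.2},
    {"x": 0, "y": 0, "z": 0.006, "ax": 0, "ay": 0, "az": 0, "jaw": 0.4},
    {"x": 0, "y": 0, "z": 0.006, "ax": 0, "ay": 0, "az": 0, "jaw": 0.7},
    {"x": 0, "y": 0, "z": 0.006, "ax": 0, "ay": 0, "az": 0, "jaw": 1}
  ]
}}

```text
time: 11.5
tool_pos: [501.3, -169.2, 79.7]
tcp_rot: [3.142, 0.0, 1.276]
contact_force: [-0.4, 0.2, 0.2]
grip_width: 79.5
finger_force: 0.0
```

Emit:
{"op": "send_rows", "data": {
  "rows": [
    {"x": 0, "y": 0, "z": 0, "ax": 0, "ay": 0, "az": 0, "jaw": 1},
    {"x": 0, "y": 0, "z": -0.02, "ax": 0, "ay": 0, "az": 0, "jaw": 1},
    {"x": 0, "y": 0, "z": -0.06, "ax": 0, "ay": 0, "az": 0, "jaw": 1},
    {"x": 0, "y": 0, "z": -0.13, "ax": 0, "ay": 0, "az": 0, "jaw": 1},
    {"x": 0, "y": 0, "z": -0.22, "ax": 0, "ay": 0, "az": 0, "jaw": 1},
    {"x": 0, "y": 0, "z": -0.34, "ax": 0, "ay": 0, "az": 0, "jaw": 1},
    {"x": 0, "y": 0, "z": -0.47, "ax": 0, "ay": 0, "az": 0, "jaw": 1},
    {"x": 0, "y": 0, "z": -0.6, "ax": 0, "ay": 0, "az": 0, "jaw": 1},
    {"x": 0, "y": 0, "z": -0.72, "ax": 0, "ay": 0, "az": 0, "jaw": 0.5},
    {"x": 0, "y": 0, "z": -0.8, "ax": 0, "ay": 0, "az": 0, "jaw": 0}
  ]
}}

```text
time: 12.75
tool_pos: [501.6, -169.3, 242.2]
tcp_rot: [3.139, 0.0, 1.276]
contact_force: [-0.1, -0.7, -1.2]
grip_width: 76.4
finger_force: 0.0
```

```bash
python3 - <<'E'
from h import *
o=bot.get_obs();print(o['time'],o['tool_pos'],o['tcp_rot'],o['contact_force'],o['grip_width'])
p,d=bot.capture('wrist');np.savez('pics/w3.npz',p=p,d=d,pos=o['tool_pos'],rot=o['tcp_rot'])
q,d2=bot.capture('side');np.savez('pics/s3.npz',p=q,d=d2)
cv2.imwrite('pics/w3.png',np.vstack([cv2.resize(p[:,:,::-1],(400,300)),cv2.resize(q[180:290,210:357,::-1],(400,300),interpolation=2)]))
E
```

```text
12.75 [ 501.62870427 -169.33050267  242.16070901] [3.13887362e+00 4.98836376e-04 1.27621792e+00] [-0.12877569 -0.65091501 -1.16893354] 76.42767987846103
```

View pics/w3.png

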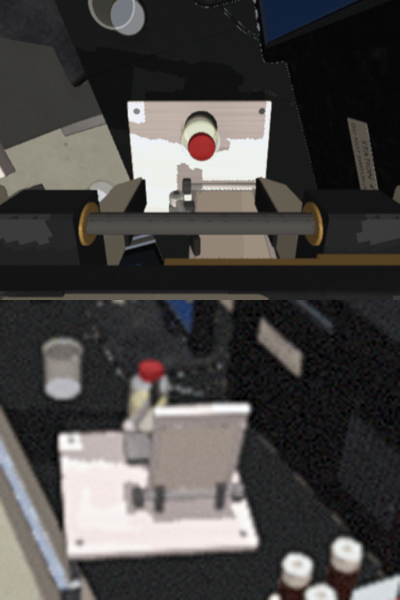

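The bottle stands upright and centred on the pedestal at (200,140) in the top picture; the ear and leg show at about (185,195).

```bash
cat >> h.py <<'E'
YAW=-.2916;ORG=np.array([501.5,-274.2,0]);RS=Ro.from_euler('z',YAW).as_matrix()
W=lambda s:ORG+RS@np.array(s,float)
S=lambda w:(np.asarray(w)-ORG)@RS
E
python3 - <<'E'
from h import *
a=np.load('pics/w3.npz');X=S(wcloud(a['d'],a['pos'],a['rot']))
def show(nm,m):
    q=X[m];print(nm,m.sum(),*( [np.percentile(q,[3,50,97],axis=0).round().tolist()] if m.sum()>5 else []))
b=(abs(X[...,0]+20)<100)
show('pedal',b&(abs(X[...,1]-8)<25)&(X[...,2]>150)&(X[...,2]<190))
show('leg',b&(X[...,0]<-10)&(abs(X[...,1]-15)<25)&(X[...,2]>80)&(X[...,2]<190))
show('rail',b&(abs(X[...,1]+38)<15)&(X[...,2]>172)&(X[...,2]<195))
show('cap',(abs(X[...,0]+30)<40)&(abs(X[...,1]-100)<40)&(X[...,2]>137)&(X[...,2]<150))
X=S(cloud('side',d=np.load('pics/s3.npz')['d']));b=(abs(X[...,0]+20)<100)
show('side rail',b&(abs(X[...,1]+40)<15)&(X[...,2]>172)&(X[...,2]<195))
show('side leg',(X[...,0]<-10)&(X[...,0]>-100)&(abs(X[...,1]-10)<22)&(X[...,2]>100)&(X[...,2]<190))
R=(np.pi,0,np.pi/2+YAW)
plan(W((8,12,242)),R); plan(W((8,12,158)),R,start=(W((8,12,242)),R))
E
```

```text
pedal 332 [[-44.0, -6.0, 166.0], [-37.0, 8.0, 180.0], [-32.0, 19.0, 184.0]]
leg 1047 [[-70.0, -3.0, 102.0], [-51.0, 16.0, 116.0], [-33.0, 32.0, 183.0]]
rail 0
cap 953 [[-43.0, 90.0, 140.0], [-29.0, 103.0, 143.0], [-17.0, 115.0, 144.0]]
side rail 153 [[-42.0, -49.0, 173.0], [6.0, -44.0, 182.0], [55.0, -38.0, 186.0]]
side leg 160 [[-71.0, -10.0, 105.0], [-52.0, 7.0, 117.0], [-34.0, 22.0, 182.0]]
1 xyz [-0.441  0.188  0.004] a [ 0.005  0.001 -0.003]
1 xyz [ 0.   -0.    0.42] a [0. 0. 0.]
```

Emit:
{"op": "send_rows", "data": {
  "rows": [
    {"x": -0.05, "y": 0.02, "z": 0, "ax": 0, "ay": 0, "az": 0, "jaw": -1},
    {"x": -0.14, "y": 0.06, "z": 0, "ax": 0, "ay": 0, "az": 0, "jaw": -1},
    {"x": -0.24, "y": 0.1, "z": 0, "ax": 0, "ay": 0, "az": 0, "jaw": -1},
    {"x": -0.34, "y": 0.15, "z": 0, "ax": 0, "ay": 0, "az": 0, "jaw": -1},
    {"x": -0.41, "y": 0.18, "z": 0, "ax": 0, "ay": 0, "az": 0, "jaw": -1},
    {"x": -0.44, "y": 0.188, "z": 0, "ax": 0, "ay": 0, "az": 0, "jaw": -1},
    {"x": -0.44, "y": 0.188, "z": 0, "ax": 0, "ay": 0, "az": 0, "jaw": -1},
    {"x": -0.44, "y": 0.188, "z": 0.06, "ax": 0, "ay": 0, "az": 0, "jaw": -1},
    {"x": -0.44, "y": 0.188, "z": 0.14, "ax": 0, "ay": 0, "az": 0, "jaw": -1},
    {"x": -0.44, "y": 0.188, "z": 0.2, "ax": 0, "ay": 0, "az": 0, "jaw": -1}
  ]
}}

```text
time: 14.1
tool_pos: [511.5, -263.5, 198.5]
tcp_rot: [-3.14, -0.0, 1.277]
contact_force: [0.1, 0.4, 0.2]
grip_width: 0.1
finger_force: 0.0
```

Emit:
{"op": "send_rows", "data": {
  "rows": [
    {"x": 0, "y": 0, "z": 0.06, "ax": 0, "ay": 0, "az": 0, "jaw": -1},
    {"x": 0, "y": 0, "z": 0.13, "ax": 0, "ay": 0, "az": 0, "jaw": -1},
    {"x": 0, "y": 0, "z": 0.19, "ax": 0, "ay": 0, "az": 0, "jaw": -1},
    {"x": 0, "y": 0, "z": 0.21, "ax": 0, "ay": 0, "az": 0, "jaw": -1},
    {"x": 0, "y": -0.02, "z": 0.21, "ax": 0, "ay": 0, "az": 0, "jaw": -1},
    {"x": 0, "y": -0.05, "z": 0.21, "ax": 0, "ay": 0, "az": 0, "jaw": -1},
    {"x": 0, "y": -0.08, "z": 0.21, "ax": 0, "ay": 0, "az": 0, "jaw": -1},
    {"x": 0, "y": -0.11, "z": 0.21, "ax": 0, "ay": 0, "az": 0, "jaw": -1},
    {"x": 0, "y": -0.14, "z": 0.21, "ax": 0, "ay": 0, "az": 0, "jaw": -1},
    {"x": 0, "y": -0.17, "z": 0.21, "ax": 0, "ay": 0, "az": 0, "jaw": -1}
  ]
}}

```text
time: 15.35
tool_pos: [478.9, -254.4, 157.8]
tcp_rot: [3.141, 0.0, 1.276]
contact_force: [0.8, -0.2, 0.8]
grip_width: 0.3
finger_force: 0.1
```

Emit:
{"op": "send_rows", "data": {
  "rows": [
    {"x": 0, "y": -0.03, "z": 0, "ax": 0, "ay": 0, "az": 0, "jaw": -1},
    {"x": 0, "y": -0.06, "z": 0, "ax": 0, "ay": 0, "az": 0, "jaw": -1},
    {"x": 0, "y": -0.09, "z": 0, "ax": 0, "ay": 0, "az": 0, "jaw": -1},
    {"x": 0, "y": -0.12, "z": 0, "ax": 0, "ay": 0, "az": 0, "jaw": -1},
    {"x": 0, "y": -0.15, "z": 0, "ax": 0, "ay": 0, "az": 0, "jaw": -1},
    {"x": 0, "y": -0.18, "z": 0, "ax": 0, "ay": 0, "az": 0, "jaw": -1},
    {"x": 0, "y": -0.21, "z": 0, "ax": 0, "ay": 0, "az": 0, "jaw": -1},
    {"x": 0, "y": -0.22, "z": 0, "ax": 0, "ay": 0, "az": 0, "jaw": -1},
    {"x": 0, "y": -0.22, "z": 0, "ax": 0, "ay": 0, "az": 0, "jaw": -1},
    {"x": 0, "y": -0.22, "z": 0, "ax": 0, "ay": 0, "az": 0, "jaw": -1}
  ]
}}

```text
time: 16.6
tool_pos: [437.3, -241.8, 157.7]
tcp_rot: [3.141, 0.0, 1.276]
contact_force: [0.3, 0.4, 0.0]
grip_width: 0.1
finger_force: 0.0
```

Emit:
{"op": "send_rows", "data": {
  "rows": [
    {"x": 0, "y": 0, "z": -0.05, "ax": 0, "ay": 0, "az": 0, "jaw": -1},
    {"x": 0, "y": 0, "z": -0.14, "ax": 0, "ay": 0, "az": 0, "jaw": -1},
    {"x": 0, "y": 0, "z": -0.24, "ax": 0, "ay": 0, "az": 0, "jaw": -1},
    {"x": 0, "y": 0.05, "z": -0.34, "ax": 0, "ay": 0, "az": 0, "jaw": -1},
    {"x": 0, "y": 0.12, "z": -0.44, "ax": 0, "ay": 0, "az": 0, "jaw": -1},
    {"x": 0, "y": 0.2, "z": -0.5, "ax": 0, "ay": 0, "az": 0, "jaw": -0.8},
    {"x": 0, "y": 0.25, "z": -0.5, "ax": 0, "ay": 0, "az": 0, "jaw": -0.6},
    {"x": 0, "y": 0.3, "z": -0.5, "ax": 0, "ay": 0, "az": 0, "jaw": -0.4},
    {"x": 0, "y": 0.3, "z": -0.5, "ax": 0, "ay": 0, "az": 0, "jaw": -0.2},
    {"x": 0, "y": 0.3, "z": -0.5, "ax": 0, "ay": 0, "az": 0, "jaw": -0.2}
  ]
}}

```text
time: 17.85
tool_pos: [494.1, -258.9, 257.2]
tcp_rot: [-3.14, -0.0, 1.276]
contact_force: [-0.2, 0.2, 0.4]
grip_width: 36.2
finger_force: 0.0
```

```bash
python3 - <<'E'
from h import *
o=bot.get_obs();print(o['time'],o['tool_pos'],o['tcp_rot'],S(o['tool_pos']))
p,d=bot.capture('wrist');np.savez('pics/w4.npz',p=p,d=d,pos=o['tool_pos'],rot=o['tcp_rot'])
q,d2=bot.capture('side');np.savez('pics/s4.npz',p=q,d=d2)
cv2.imwrite('pics/w4.png',np.vstack([cv2.resize(p[:,:,::-1],(400,300)),cv2.resize(q[180:290,210:357,::-1],(400,300),interpolation=2)]))
X=S(wcloud(d,o['tool_pos'],o['tcp_rot']))
for nm,X in(('w',X),('s',S(cloud('side',d=d2)))):
    for z0 in(15,60,105,150):
        m=(X[...,0]<-30)&(X[...,0]>-170)&(abs(X[...,1]-20)<40)&(X[...,2]>z0)&(X[...,2]<z0+45)
        if m.sum()>5:print(nm,z0,m.sum(),np.percentile(X[m],[3,50,97],axis=0).round().tolist())
E
```

```text
17.85 [ 494.14485612 -258.9431978   257.20974525] [-3.14038694e+00 -2.85435104e-04  1.27620543e+00] [-11.43074993  12.49824431 257.20974525]
w 15 468 [[-74.0, -6.0, 21.0], [-48.0, 4.0, 32.0], [-31.0, 53.0, 58.0]]
w 60 468 [[-71.0, -19.0, 62.0], [-40.0, -10.0, 91.0], [-31.0, 39.0, 105.0]]
w 105 1360 [[-71.0, -19.0, 105.0], [-57.0, 5.0, 110.0], [-39.0, 30.0, 117.0]]
s 15 107 [[-122.0, -15.0, 15.0], [-55.0, -6.0, 31.0], [-33.0, 47.0, 57.0]]
s 60 37 [[-72.0, -20.0, 62.0], [-45.0, -16.0, 73.0], [-31.0, 32.0, 105.0]]
s 105 98 [[-71.0, -18.0, 105.0], [-60.0, 3.0, 110.0], [-44.0, 27.0, 117.0]]
```

View pics/w4.png

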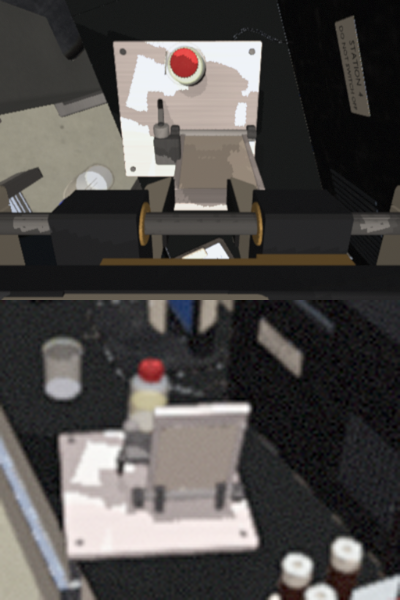

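The kickstand leg has swung down past the robot end, with its foot at (160,103) in the wrist view and (122,465) in the side view. The bottle is still centred. Now I turn the tool for the rail.

```bash
python3 - <<'E'
from h import *
a=np.load('pics/w4.npz');X=S(wcloud(a['d'],a['pos'],a['rot']))
m=(X[...,0]<-62)&(X[...,0]>-100)&(X[...,1]>28)&(X[...,1]<65)&(X[...,2]>14)&(X[...,2]<75)
if m.sum()>3:print('foot',m.sum(),np.percentile(X[m],[3,50,97],axis=0).round().tolist())
G=lambda r,th,x=5:W((x,-r*np.sin(.25-th),22+r*np.cos(.25-th)))
Q=lambda th:(-np.pi+.25-th,0,YAW)
plan(G(230,0),Q(0),n=2)
plan(G(138,0),Q(0),start=(G(230,0),Q(0)))
for th in(.05,.1,.15,.2,.25):plan(G(138,th),Q(th),start=(G(138,0),Q(0)))
print(G(230,0),Q(0))
E
```

```text
foot 150 [[-76.0, 37.0, 37.0], [-70.0, 45.0, 54.0], [-65.0, 54.0, 73.0]]
1 xyz [-0.173  0.041  0.032] a [0.094 0.094 0.744]
2 xyz [-0.346  0.083  0.063] a [0.187 0.187 1.488]
1 xyz [-0.    0.    0.46] a [0. 0. 0.]
1 xyz [ 0.    -0.034  0.001] a [-0.048  0.     0.   ]
1 xyz [-0.    -0.069  0.003] a [-0.095  0.     0.   ]
1 xyz [ 0.    -0.103  0.008] a [-0.143  0.     0.   ]
1 xyz [ 0.    -0.137  0.014] a [-0.191  0.     0.   ]
1 xyz [ 0.    -0.171  0.021] a [-0.239  0.     0.   ]
[ 489.9301896  -330.13818665  244.84985699] (-2.891592653589793, 0, -0.2916)
```

Emit:
{"op": "send_rows", "data": {
  "rows": [
    {"x": -0.02, "y": 0, "z": 0, "ax": 0.01, "ay": 0.01, "az": 0.07, "jaw": 0},
    {"x": -0.04, "y": 0.01, "z": 0, "ax": 0.02, "ay": 0.02, "az": 0.15, "jaw": 0},
    {"x": -0.06, "y": 0.01, "z": 0, "ax": 0.03, "ay": 0.03, "az": 0.23, "jaw": 0},
    {"x": -0.08, "y": 0.02, "z": 0, "ax": 0.04, "ay": 0.04, "az": 0.31, "jaw": 0},
    {"x": -0.09, "y": 0.02, "z": 0, "ax": 0.05, "ay": 0.05, "az": 0.39, "jaw": 0},
    {"x": -0.11, "y": 0.03, "z": 0, "ax": 0.06, "ay": 0.06, "az": 0.47, "jaw": 0},
    {"x": -0.13, "y": 0.03, "z": 0, "ax": 0.07, "ay": 0.07, "az": 0.55, "jaw": 0},
    {"x": -0.15, "y": 0.04, "z": 0, "ax": 0.08, "ay": 0.08, "az": 0.63, "jaw": 0},
    {"x": -0.16, "y": 0.04, "z": 0, "ax": 0.09, "ay": 0.09, "az": 0.7, "jaw": 0},
    {"x": -0.173, "y": 0.04, "z": 0, "ax": 0.094, "ay": 0.094, "az": 0.744, "jaw": 0}
  ]
}}

```text
time: 19.2
tool_pos: [491.8, -294.7, 257.7]
tcp_rot: [-3.016, -0.052, 0.49]
contact_force: [-0.6, 1.1, 0.1]
grip_width: 45.9
finger_force: 0.0
```

```bash
python3 - <<'E'
from h import *
G=lambda r,th,x=5:W((x,-r*np.sin(.25-th),22+r*np.cos(.25-th)))
Q=lambda th:(-np.pi+.25-th,0,YAW)
o=bot.get_obs();print(o['tool_pos'],o['tcp_rot'],o['joint_positions'],o['grip_width'])
plan(G(230,0),Q(0))
E
```

```text
[ 491.84664651 -294.70259886  257.68211927] [-3.01580551 -0.05190672  0.49037149] [-0.72510032  0.46471076  1.25578299  0.09214511  1.52161157  0.34288897] 45.91639779919248
1 xyz [-0.095  0.158  0.04 ] a [0.093 0.093 0.742]
```

Emit:
{"op": "send_rows", "data": {
  "rows": [
    {"x": -0.01, "y": 0.01, "z": 0, "ax": 0.01, "ay": 0.01, "az": 0.07, "jaw": 0},
    {"x": -0.02, "y": 0.03, "z": 0, "ax": 0.02, "ay": 0.02, "az": 0.15, "jaw": 0},
    {"x": -0.03, "y": 0.05, "z": 0, "ax": 0.03, "ay": 0.03, "az": 0.23, "jaw": 0},
    {"x": -0.04, "y": 0.07, "z": 0.01, "ax": 0.04, "ay": 0.04, "az": 0.31, "jaw": 0},
    {"x": -0.05, "y": 0.09, "z": 0.01, "ax": 0.05, "ay": 0.05, "az": 0.39, "jaw": 0},
    {"x": -0.06, "y": 0.11, "z": 0.02, "ax": 0.06, "ay": 0.06, "az": 0.47, "jaw": 0},
    {"x": -0.07, "y": 0.13, "z": 0.03, "ax": 0.07, "ay": 0.07, "az": 0.55, "jaw": 0},
    {"x": -0.08, "y": 0.15, "z": 0.04, "ax": 0.08, "ay": 0.08, "az": 0.63, "jaw": 0},
    {"x": -0.095, "y": 0.158, "z": 0.04, "ax": 0.09, "ay": 0.09, "az": 0.71, "jaw": 0},
    {"x": -0.095, "y": 0.158, "z": 0.04, "ax": 0.093, "ay": 0.093, "az": 0.742, "jaw": 0}
  ]
}}

```text
time: 20.45
tool_pos: [489.9, -330.2, 244.8]
tcp_rot: [-2.892, 0.0, -0.291]
contact_force: [-0.4, 0.5, -0.8]
grip_width: 45.9
finger_force: 0.0
```

```bash
python3 - <<'E'
from h import *
G=lambda r,th,x=5:W((x,-r*np.sin(.25-th),22+r*np.cos(.25-th)))
Q=lambda th:(-np.pi+.25-th,0,YAW)
o=bot.get_obs();print(o['tool_pos'],o['tcp_rot'],o['joint_positions'],o['grip_width'])
plan(G(138,0),Q(0))
p,d=bot.capture('wrist')
cv2.imwrite('pics/w5.png',p[:,:,::-1])
q,d2=bot.capture('side');X=S(cloud('side',d=d2));m=(abs(X[...,0]-5)<40)&(abs(X[...,1]+42)<14)&(X[...,2]>172)&(X[...,2]<190);print(np.percentile(X[m],[3,50,97],axis=0).round().tolist())
X=S(wcloud(d,o['tool_pos'],o['tcp_rot']));m=(abs(X[...,0]-5)<50)&(abs(X[...,1]+42)<14)&(X[...,2]>176)&(X[...,2]<195);print(m.sum(), np.percentile(X[m],[3,50,97],axis=0).round().tolist() if m.sum()>5 else '')
E
```

```text
[ 489.92635171 -330.19139067  244.79732782] [-2.89189782e+00  9.69203939e-05 -2.90547944e-01] [-0.83834842  0.51231258  1.23133907  0.21266724  1.5309817   1.00030194] 45.887894039290956
1 xyz [ 0.   -0.    0.46] a [0.    0.    0.001]
[[-32.0, -48.0, 173.0], [6.0, -45.0, 182.0], [43.0, -38.0, 186.0]]
1739 [[-41.0, -47.0, 181.0], [11.0, -43.0, 183.0], [53.0, -38.0, 184.0]]
```

View pics/w5.png

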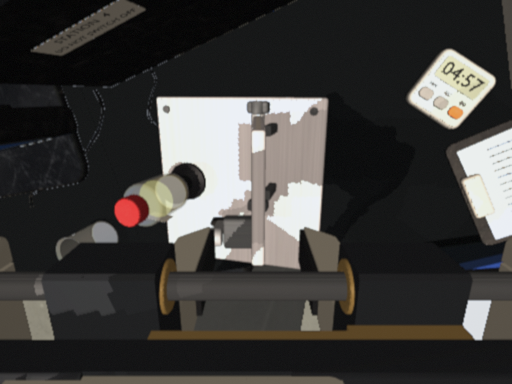

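The rail is edge-on at column 258, centred between the fingers (columns 212 and 305), so I descend along the plate and close.

Emit:
{"op": "send_rows", "data": {
  "rows": [
    {"x": 0, "y": 0, "z": 0.04, "ax": 0, "ay": 0, "az": 0, "jaw": 0},
    {"x": 0, "y": 0, "z": 0.11, "ax": 0, "ay": 0, "az": 0, "jaw": 0},
    {"x": 0, "y": 0, "z": 0.18, "ax": 0, "ay": 0, "az": 0, "jaw": 0},
    {"x": 0, "y": 0, "z": 0.25, "ax": 0, "ay": 0, "az": 0, "jaw": 0},
    {"x": 0, "y": 0, "z": 0.32, "ax": 0, "ay": 0, "az": 0, "jaw": 0},
    {"x": 0, "y": 0, "z": 0.38, "ax": 0, "ay": 0, "az": 0, "jaw": 0},
    {"x": 0, "y": 0, "z": 0.43, "ax": 0, "ay": 0, "az": 0, "jaw": 0},
    {"x": 0, "y": 0, "z": 0.45, "ax": 0, "ay": 0, "az": 0, "jaw": 0},
    {"x": 0, "y": 0, "z": 0.46, "ax": 0, "ay": 0, "az": 0, "jaw": 0},
    {"x": 0, "y": 0, "z": 0.46, "ax": 0, "ay": 0, "az": 0, "jaw": 0}
  ]
}}

```text
time: 21.8
tool_pos: [496.9, -308.4, 155.9]
tcp_rot: [-2.892, -0.001, -0.289]
contact_force: [0.4, -0.7, -0.7]
grip_width: 45.6
finger_force: 0.0
```

Emit:
{"op": "send_rows", "data": {
  "rows": [
    {"x": 0, "y": 0, "z": 0, "ax": 0, "ay": 0, "az": 0, "jaw": -0.3},
    {"x": 0, "y": 0, "z": 0, "ax": 0, "ay": 0, "az": 0, "jaw": -0.5},
    {"x": 0, "y": 0, "z": 0, "ax": 0, "ay": 0, "az": 0, "jaw": -0.6},
    {"x": 0, "y": 0, "z": 0, "ax": 0, "ay": 0, "az": 0, "jaw": -0.7},
    {"x": 0, "y": 0, "z": 0, "ax": 0, "ay": 0, "az": 0, "jaw": -0.75},
    {"x": 0, "y": 0, "z": 0, "ax": 0, "ay": 0, "az": 0, "jaw": -0.8},
    {"x": 0, "y": 0, "z": 0, "ax": 0, "ay": 0, "az": 0, "jaw": -0.9},
    {"x": 0, "y": 0, "z": 0, "ax": 0, "ay": 0, "az": 0, "jaw": -1},
    {"x": 0, "y": 0, "z": 0, "ax": 0, "ay": 0, "az": 0, "jaw": -1},
    {"x": 0, "y": 0, "z": 0, "ax": 0, "ay": 0, "az": 0, "jaw": -1}
  ]
}}

```text
time: 23.05
tool_pos: [496.8, -308.4, 155.7]
tcp_rot: [-2.892, -0.0, -0.289]
contact_force: [-0.2, -2.0, -0.6]
grip_width: 9.7
finger_force: 30.0
```

Emit:
{"op": "send_rows", "data": {
  "rows": [
    {"x": 0, "y": -0.005, "z": 0, "ax": -0.007, "ay": 0, "az": 0, "jaw": -1},
    {"x": 0, "y": -0.014, "z": 0, "ax": -0.019, "ay": 0, "az": 0, "jaw": -1},
    {"x": 0, "y": -0.024, "z": 0, "ax": -0.033, "ay": 0, "az": 0, "jaw": -1},
    {"x": 0, "y": -0.034, "z": 0.001, "ax": -0.048, "ay": 0, "az": 0, "jaw": -1},
    {"x": 0, "y": -0.045, "z": 0.001, "ax": -0.062, "ay": 0, "az": 0, "jaw": -1},
    {"x": 0, "y": -0.056, "z": 0.002, "ax": -0.077, "ay": 0, "az": 0, "jaw": -1},
    {"x": 0, "y": -0.067, "z": 0.003, "ax": -0.093, "ay": 0, "az": 0, "jaw": -1},
    {"x": 0, "y": -0.076, "z": 0.004, "ax": -0.106, "ay": 0, "az": 0, "jaw": -1},
    {"x": 0, "y": -0.083, "z": 0.005, "ax": -0.115, "ay": 0, "az": 0, "jaw": -1},
    {"x": 0, "y": -0.086, "z": 0.005, "ax": -0.119, "ay": 0, "az": 0, "jaw": -1}
  ]
}}

```text
time: 24.3
tool_pos: [501.8, -291.9, 158.8]
tcp_rot: [-3.017, -0.0, -0.289]
contact_force: [1.0, -3.2, -5.1]
grip_width: 10.0
finger_force: 30.0
```

```bash
python3 - <<'E'
from h import *
o=bot.get_obs();print(S(o['tool_pos']),o['tcp_rot'],o['contact_force'],o['grip_width'])
G=lambda r,th,x=5:W((x,-r*np.sin(.25-th),22+r*np.cos(.25-th)))
Q=lambda th:(-np.pi+.25-th,0,YAW+.003)
x=S(o['tool_pos'])[0]
for th in(.1875,.25):plan(G(138,th,x),Q(th))
E
```

```text
[  5.33378944 -16.8372514  158.84441156] [-3.01696028e+00 -3.73180459e-04 -2.88673142e-01] [ 1.02119407 -3.15027854 -5.06403763] 10.044862057269222
1 xyz [ 0.    -0.041  0.001] a [-0.059 -0.    -0.   ]
1 xyz [ 0.    -0.084  0.005] a [-0.119 -0.    -0.   ]
```

Emit:
{"op": "send_rows", "data": {
  "rows": [
    {"x": 0, "y": -0.007, "z": 0, "ax": -0.01, "ay": 0, "az": 0, "jaw": -1},
    {"x": 0, "y": -0.017, "z": 0, "ax": -0.024, "ay": 0, "az": 0, "jaw": -1},
    {"x": 0, "y": -0.028, "z": 0.001, "ax": -0.039, "ay": 0, "az": 0, "jaw": -1},
    {"x": 0, "y": -0.04, "z": 0.001, "ax": -0.057, "ay": 0, "az": 0, "jaw": -1},
    {"x": 0, "y": -0.052, "z": 0.002, "ax": -0.073, "ay": 0, "az": 0, "jaw": -1},
    {"x": 0, "y": -0.063, "z": 0.003, "ax": -0.089, "ay": 0, "az": 0, "jaw": -1},
    {"x": 0, "y": -0.073, "z": 0.004, "ax": -0.103, "ay": 0, "az": 0, "jaw": -1},
    {"x": 0, "y": -0.081, "z": 0.005, "ax": -0.114, "ay": 0, "az": 0, "jaw": -1},
    {"x": 0, "y": -0.084, "z": 0.005, "ax": -0.119, "ay": 0, "az": 0, "jaw": -1},
    {"x": 0, "y": -0.084, "z": 0.005, "ax": -0.119, "ay": 0, "az": 0, "jaw": -1}
  ]
}}

```text
time: 25.55
tool_pos: [506.7, -275.6, 159.8]
tcp_rot: [3.141, -0.0, -0.288]
contact_force: [4.4, -3.3, -8.8]
grip_width: 9.7
finger_force: 30.0
```

```bash
python3 - <<'E'
from h import *
o=bot.get_obs();print(o['time'],S(o['tool_pos']),o['tcp_rot'],o['contact_force'],o['grip_width'],o['finger_force'])
p,_=bot.capture('wrist');q,d=bot.capture('side')
cv2.imwrite('pics/w6.png',np.vstack([cv2.resize(p[:,:,::-1],(400,300)),cv2.resize(q[180:290,210:357,::-1],(400,300),interpolation=2)]))
X=S(cloud('side',d=d));m=(abs(X[...,0]-5)<40)&(abs(X[...,1])<15)
for z0 in(50,80,110,140):
    k=m&(abs(X[...,2]-z0)<12);print(z0,k.sum(),np.median(X[k],0).round(1))
E
```

```text
25.55 [  5.36383415   0.19527351 159.75217102] [ 3.14143725e+00 -4.06737343e-04 -2.88370094e-01] [ 4.359965   -3.31282133 -8.8334762 ] 9.709292737933279 30.003439486026764
50 134 [ 4.6 -4.  51. ]
80 136 [ 3.2 -4.3 79.8]
110 144 [  5.4  -3.7 109.3]
140 144 [  6.1  -3.6 140. ]
```

View pics/w6.png

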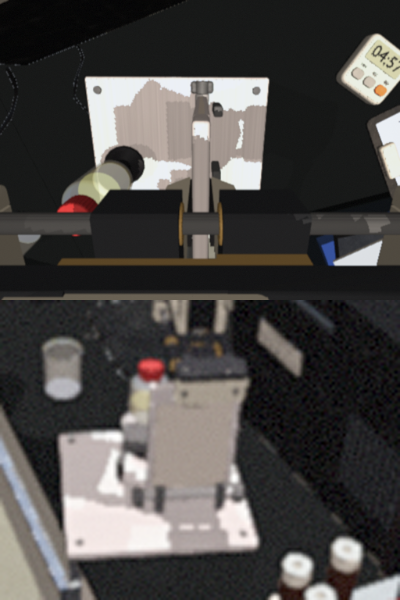

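The plate is upright: its back face is at y ≈ -4 mm at every height, held at 30 N. The bottle is still on the pedestal.

```bash
python3 -c "
from plant import bot
print(bot.close_job())"
```

```text
the job is handed in; nothing more can be done
None
```

The job is handed in at about 26 s: the bottle stands upright and centred on the pedestal, the kickstand is fully down, and the arm still holds the backdrop plate upright by its top rail.

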